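# Sort salvaged relays into the stock bins

### The job

Sort the three salvaged plug-in relays on the bench mat into the two stock bins, each standing with its pins up: the two slim relays together in the long narrow bin, the wide one in the square bin. The wide relay is lying on its side: first stand it on the open mat, pins up, and let go so that its pins can be looked over, then take it from above and put it in its bin. Leave everything else on the bench where it is.

Things in the scene. Friction and masses are not known exactly. Their poses are not given: they have to be found in the camera images.
- slim_a: One of two identical slim relays: light grey box-shaped cover 28 x 20 mm (its x, y), 48 mm tall, the top 10 mm of it a black base from which four small brass pins stick up 8 mm more; 35 g. Starts standing on the mat with its pins up, at any yaw. Origin at the centre of the plain end it stands on, z towards the pins.
- slim_b: The other slim relay, the same in every way as slim_a.
- wide: The wide relay, same materials: cover 34 x 34 mm square, 54 mm long (the last 10 mm black), six brass pins sticking out 8 mm more; 80 g. Starts lying on a side face on the mat (z up), pins pointing roughly to the left (+y). Origin at the centre of the plain end face; x runs along its length to the pins (up when it stands pins up), y and z square to the side faces.
- bin_square: Fixed low square white plastic open bin, 58 x 58 mm outside, 30 mm high, 3 mm walls, floor 3 mm thick (inside 52 x 52 mm). Origin at the centre of its underside, on the mat; x and y along its sides.
- bin_long: Fixed low long white plastic open bin, 102 mm (x) by 38 mm (y) outside, 30 mm high, 3 mm walls, floor 3 mm thick (inside 96 x 32 mm); takes the two slim relays one behind the other along x, their 28 mm sides along x. Origin at the centre of its underside, on the mat.
- mat: Fixed dark grey bench mat, 340 mm (x) by 600 mm, 2 mm thick, on which the relays and bins stand (its top is at z = 0.002). Origin at the centre of its underside.
- transformer: Not to be moved: small transformer of steel, white plastic and copper, 42 x 34 x 36 mm tall, standing on the mat among the relays. Origin at the centre of its underside.
- solder_spool: Not to be moved: aluminium solder spool, 52 mm across, 38 mm tall, beyond the bins. Origin under its centre.
- flux_jar: Not to be moved: amber jar, 40 mm across, 45 mm tall, beyond the bins. Origin under its centre.
- heatsink: Not to be moved: finned aluminium heat sink, 45 x 30 x 26 mm tall, beyond the bins. Origin under its centre.
- screwdriver: Not to be moved: screwdriver lying at the right of the mat. Origin on its underside.
- multimeter: Not to be moved: orange multimeter, 160 x 80 x 36 mm, lying at the right. Origin under its centre.
- tip_tin: Not to be moved: round steel tin with brass wool, 68 mm across, 45 mm tall, left of the mat. Origin under its centre.

How it is judged:
On the way:
1. the wide relay stands on the mat, outside the bin, pins up and let go of (angle between wide's own x axis and vertical below 0.12 rad and height (world z) of wide between -0.002 and 0.0055 m and horizontal distance between wide and bin_square above 0.045 m and linear speed of wide below 0.02 m/s and contact force between wide and the fingers below 0.1 N), for 0.2 s.
At the end, for the whole second after the job is handed in: Wide relay in the square bin, both slim relays in the long bin: each pins up (within 0.15 rad), the centre of its plain end inside the walls and less than 9 mm above the bin's underside (on its floor), released and at rest (x of wide in the frame of bin_square between -0.026 and 0.026 m and y of wide in the frame of bin_square between -0.026 and 0.026 m and z of wide in the frame of bin_square between -0.002 and 0.009 m and angle between wide's own x axis and vertical below 0.15 rad and linear speed of each of wide, slim_a, slim_b below 0.02 m/s and contact force between each of wide, slim_a, slim_b and the fingers below 0.1 N and x of slim_a in the frame of bin_long between -0.048 and 0.048 m and y of slim_a in the frame of bin_long between -0.016 and 0.016 m and z of slim_a in the frame of bin_long between -0.002 and 0.009 m and angle between each of slim_a, slim_b's own z axis and vertical below 0.15 rad and x of slim_b in the frame of bin_long between -0.048 and 0.048 m and y of slim_b in the frame of bin_long between -0.016 and 0.016 m and z of slim_b in the frame of bin_long between -0.002 and 0.009 m); the robot touches nothing.
It fails at once if another thing on the bench is moved by more than 25 mm (distance of any of transformer, solder_spool, flux_jar, heatsink, screwdriver, multimeter, tip_tin from where it was at the start of the episode above 0.025 m).
It also fails if it takes over 72 s, if anything falls off the work surface, if the arm or the gripper's body presses on something with over 40 N, if the wrist force passes 120 N, or if a joint passes its speed limit or range.

### The arm

A 6-joint arm with a two-finger parallel gripper is mounted at the origin on the work surface. World frame = base frame: x ahead of the robot, y to its left, z up, the work surface at z = 0. Lengths are in m, angles in rad, forces in N, time in s.
With the tool pointing down it reaches from about 0.375 to 0.975 m from the base axis. Payload 3.8 kg.
Tool frame: the origin (TCP) lies at the very end of the fingers, on their centre line; the grasp point (between the pads) lies 19 mm behind it; z points along the fingers, y is the line along which they close (so a half turn about z gives the same grasp; the last joint's range is limited). The gripper opens to 85 mm and grips with 20 to 120 N. Pads are 22 mm wide; open, the fingers measure 114 mm over their backs; the gripper's body (76 mm by 85 mm) begins 54 mm behind the grasp point. The pads swing forward as they close: fully open they stand 13 mm farther back than shut.
Start: joints at [-1.337, 0.264, 1.604, -0, 1.274, -0.037], TCP at [0.181, -0.65, 0.231] pointing down, gripper open.
Joint ranges: [-2.63, 2.63], [-0.94, 2.18], [0.31, 2.57], [-1.31, 4.45], [0, 2.66], [-2.55, 2.55]. Speed limits (rad/s): [2.57, 2.57, 3.14, 3.14, 3.14, 3.14].

### API

Orientations are given as a rotation vector (axis times angle).
In Python, from workcell import bot, vision gives the robot as it stands. The module is installed in compiled form; this text tells all that it offers.
- The arm moves only by the tool play_rows, never from a script. Its argument "moves" is a list that holds one entry, the list of rows, each a list of 7 numbers: the turn, a rotation vector about the tool's x, y, z as a fraction of full scale, then the shift along the tool's x, y, z as a fraction of full scale, then the finger opening in mm, from 0 to 85.4. In form: [[[ax, ay, az, x, y, z, jaw], ...]]. A call has 1 to 5 rows; each row shifts and turns the commanded pose from where the row before left it, along the tool's axes as they then stand; what a row does not reach is not made up. Full scale, the value 1, is 0.1 m for a shift and 0.5 rad for a turn. A row lasts 1/12 s, in which the tool goes at most 41.7 mm and 7.16 degrees, less where a joint would pass 70% of its speed; a pose out of reach is approached as far as the arm can. A call with a number of a shift or a turn outside -1 to 1 is refused whole. A call with a gripper value outside its range is refused whole. The fingers move at their own pace and stop on an object; "newtons" is the grip in N (left out, the last holds). Time passes only in rows, so rows that do not move let the fingers close. It gives the time, the measured TCP pose, the force, the opening and the grip force at its end, in the units of the state.
- bot.read_state(): the state, without advancing time (a new reading comes with each control period).
- vision.read_camera(name): name is "scene" or "top" or "wrist"; returns a dict with "image" (384x512x3 uint8, red, green, blue), "depth" (384x512 float32, m along the optical axis (not along the pixel's ray), 0 where there is no reading), "K" (3x3 intrinsics, pixels), "R" (3x3) and "t" (3): a world point X has camera coordinates R X + t. Camera axes: x right, y down, z forward; pixel columns grow to the right and rows downward; lengths in m; the calibration is good to about 2 mm. A picture is of the moment at which its call begins.
- bot.finish_job(): hands the job in; it is judged then, once.
The state is a dict: "time": time; "q": joint angles; "joint_vel": joint speeds; "joint_torque": joint torques, N m; "tool_pos": TCP position; "tcp_rot": TCP orientation; "wrist_force": force on the tool from outside, world axes, zero at the start; "torque": the same for the moment, N m; "width": opening from 0.0 (shut) to 1.0 (fully open); "grip_force": force on a finger pad.
Only numpy, scipy, OpenCV 4.12 (cv2) and the standard library are available. Lean on these libraries where they do the work, as an engineer would, in place of code of your own. Each camera call takes 0.05 s, during which the arm holds its last target. There are 200 camera calls.

## Working session

There is one attempt and no reset: what is moved stays moved. The work goes in short steps, Python scripts to look and compute and a tool call to move; the robot and the scene stay as the last step left them, time stands still between calls to the robot, and variables do not carry over. Pictures are saved under pics/ and viewed, at most 10 in all, crops included, and the job is handed in when it is done.

Besides the shell and the picture viewer there is one more tool, called after ">>>" by a JSON object that holds its "op" and its "data", one argument or row to a line. play_rows: Moves the arm, as the interface text tells. Its arguments: {"type":"object","properties":{"moves":{"type":"array","items":{"type":"array","items":{"type":"array","items":{"type":"number"}}}},"newtons":{"type":"number"}},"required":["moves"]}

```bash
mkdir -p pics; python3 - <<'E'
from workcell import bot, vision
import cv2, numpy as np
s=bot.read_state(); print({k:np.round(v,3).tolist() for k,v in s.items()})
ims=[]
for n in ("top","scene"):
    c=vision.read_camera(n); np.savez(f"{n}0.npz",**c); ims.append(c["image"])
    print(n,c["K"].tolist(),c["R"].round(3).tolist(),c["t"].round(3).tolist())
cv2.imwrite("pics/top0.png",cv2.resize(ims[0][:,:,::-1],(800,600)))
cv2.imwrite("pics/scene0.png",ims[1][:,:,::-1])
E
```

```text
{'time': 0.0, 'q': [-1.337, 0.265, 1.605, -0.0, 1.274, -0.037], 'joint_vel': [0.002, -0.002, 0.001, 0.001, 0.001, -0.001], 'joint_torque': [-0.002, -51.512, -36.731, -0.0, 0.013, 0.0], 'tool_pos': [0.18, -0.65, 0.23], 'tcp_rot': [-3.111, -0.424, 0.0], 'wrist_force': [-0.454, -0.86, 0.027], 'torque': [-0.001, -0.008, -0.004], 'grip_force': 0.0, 'width': 1.002}
top [[350.55209301474304, 0.0, 257.5655000433776], [0.0, 350.55209301474304, 189.43492897778577], [0.0, 0.0, 1.0]] [[-0.012, -1.0, 0.001], [-0.995, 0.012, -0.1], [0.1, -0.002, -0.995]] [-0.016, 0.604, 1.03]
scene [[424.82624604183246, 0.0, 251.80925118678812], [0.0, 424.82624604183246, 191.8371114276106], [0.0, 0.0, 1.0]] [[-0.468, 0.884, -0.001], [0.632, 0.334, -0.699], [-0.618, -0.327, -0.715]] [0.313, -0.365, 1.497]
```

View pics/top0.png

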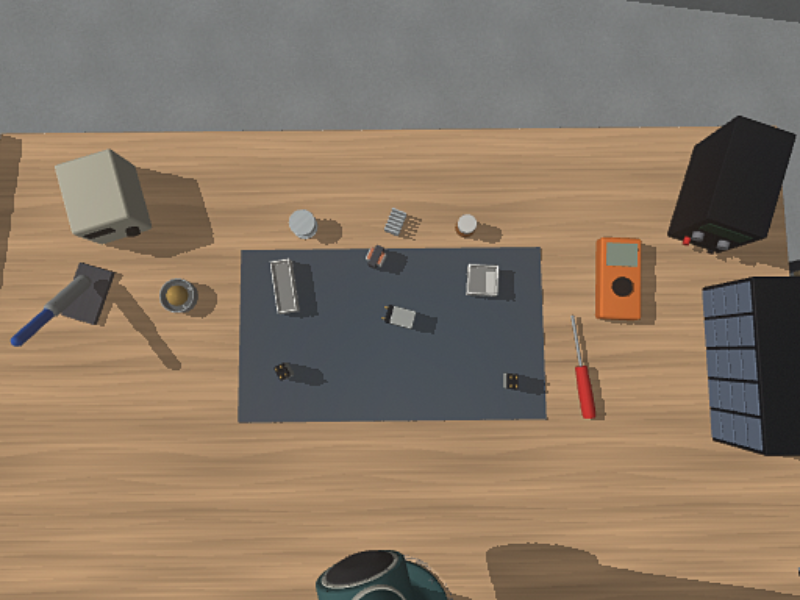

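View pics/scene0.png

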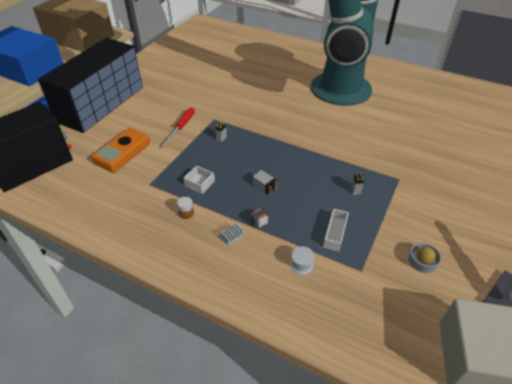

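The top view (800x600 scale) shows the wide relay at (402,317), pins to the left. The slims are at (283,371) and (512,381), the long bin at (285,286), the square bin at (482,280) and the transformer at (376,257). The scene view shows the same layout from the far side. Next I measure by depth.

```bash
cat > h.py <<'E'
import cv2, numpy as np
from scipy.spatial.transform import Rotation as Ro
def cloud(c):
    d=c["depth"]; K=c["K"]; v,u=np.mgrid[:d.shape[0],:d.shape[1]]
    P=np.stack([(u-K[0,2])/K[0,0]*d,(v-K[1,2])/K[1,1]*d,d],-1)
    return (P-c["t"])@c["R"]
def proj(c,X):
    p=c["K"]@(c["R"]@np.asarray(X)+c["t"]); return p[:2]/p[2]
def blobs(c,zmin,box,amin=8,zmax=.09):
    W=cloud(c); m=(c["depth"]>0)&(W[...,2]>zmin)&(W[...,2]<zmax)&(W[...,0]>box[0])&(W[...,0]<box[1])&(W[...,1]>box[2])&(W[...,1]<box[3])
    n,L,st,_=cv2.connectedComponentsWithStats(m.astype(np.uint8))
    out=[]
    for i in range(1,n):
        if st[i,4]<amin: continue
        P=W[L==i]; r=cv2.minAreaRect((P[:,:2]*1000).astype(np.float32))
        out.append((P,r)); print("px",st[i].tolist(),"c",np.round(r[0],1),"size",np.round(r[1],1),"ang",round(r[2],1),"zmax",np.percentile(P[:,2],[50,95]).round(4))
    return out
E
python3 - <<'E'
from h import *
from workcell import bot, vision
for n in ("top","scene"):
    c=dict(np.load(n+"0.npz")); print(n); blobs(c,.012,(.3,.78,-.33,.33))
W=cloud(np.load("top0.npz")); print(W[250,256],W[150,150])
c=vision.read_camera("wrist"); s=bot.read_state(); T=Ro.from_rotvec(s["tcp_rot"]).as_matrix()
print("wrist K",c["K"].round(1).tolist(),"cam in tool",(T.T@(-c["R"].T@c["t"]-s["tool_pos"])).round(4),(c["R"]@T).round(3).tolist())
E
```

```text
top
px [246, 133, 14, 17, 107] c [754.7  -9.2] size [27.4 45.5] ang 67.5 zmax [0.0233 0.0268]
px [185, 134, 17, 17, 224] c [750.8 172.9] size [49.5 50.1] ang 23.5 zmax [0.0371 0.0401]
px [292, 137, 13, 14, 145] c [ 744.1 -148.3] size [35.6 34.8] ang 0.1 zmax [0.0432 0.0471]
px [234, 157, 13, 15, 138] c [684.1  29.1] size [32.9 42.4] ang 65.3 zmax [0.0352 0.0393]
px [173, 166, 18, 35, 173] c [628.1 209.1] size [101.6  38.7] ang 9.0 zmax [0.0286 0.0331]
px [299, 169, 20, 20, 131] c [ 635.7 -177.9] size [58.2 58.4] ang 87.6 zmax [0.029  0.0334]
px [244, 195, 22, 16, 211] c [566.2 -13.5] size [60.  33.8] ang 73.9 zmax [0.0352 0.0383]
px [175, 232, 13, 12, 94] c [463.6 206.7] size [27.9 20.6] ang 29.8 zmax [0.0477 0.0539]
px [322, 239, 10, 10, 91] c [ 440.2 -226. ] size [21.  27.9] ang 88.1 zmax [0.0483 0.0542]
scene
px [215, 121, 11, 18, 149] c [ 442.1 -227.7] size [31.8 23.3] ang 0.8 zmax [0.0389 0.0551]
px [184, 166, 30, 25, 347] c [ 636.7 -179.8] size [60.9 62.1] ang 86.4 zmax [0.0248 0.0335]
px [253, 170, 24, 22, 332] c [567.6 -15.1] size [61.2 35.8] ang 74.0 zmax [0.035  0.0383]
px [351, 172, 12, 20, 177] c [464.  204.7] size [33.6 21.4] ang 27.8 zmax [0.041  0.0547]
px [177, 197, 17, 20, 263] c [ 746.2 -149.1] size [37.9 36.7] ang 20.5 zmax [0.0428 0.0468]
px [251, 208, 17, 18, 244] c [685.9  29.5] size [32.7 43. ] ang 63.0 zmax [0.0344 0.0397]
px [324, 209, 24, 40, 271] c [629.1 207.4] size [104.9  37.8] ang 8.9 zmax [0.0281 0.0338]
px [220, 222, 23, 19, 237] c [756.3 -10.7] size [32.7 47.3] ang 69.3 zmax [0.0232 0.0277]
px [291, 246, 23, 24, 418] c [752.2 172.2] size [49.6 50.9] ang 78.6 zmax [0.0379 0.0403]
[ 0.42135206 -0.01585271  0.00105068] [ 0.73684352  0.3152272  -0.00463519]
wrist K [[283.7, 0.0, 253.6], [0.0, 283.7, 187.5], [0.0, 0.0, 1.0]] cam in tool [ 0.0762  0.0011 -0.143 ] [[0.0, 1.0, 0.001], [-0.953, 0.0, -0.302], [-0.302, -0.0, 0.953]]
```

```bash
cat >> h.py <<'E'
def pose(x,y,z,ya,lean=0):
    """mm, deg: TCP x y z, angle of tool y in the plane, lean of the tool back towards its +x side"""
    a=np.radians(ya); Y=np.array([np.cos(a),np.sin(a),0]); Z=np.array([0,0,-1.]); X=np.cross(Y,Z)
    return (Ro.from_matrix(np.stack([X,Y,Z],1))*Ro.from_euler("y",-lean,degrees=True)).as_matrix(), np.array([x,y,z])/1000
def cur():
    from workcell import bot
    s=bot.read_state(); R=Ro.from_rotvec(s["tcp_rot"]).as_matrix(); p=np.array(s["tool_pos"])
    print("t %.2f pos %s ya %.1f lean %.1f w %.1fmm grip %.1f F %s q %s"%(s["time"],(p*1000).round(1),np.degrees(np.arctan2(R[1,1],R[0,1])),np.degrees(np.arctan2(-R[2,0],R[2,2]*-1))*-1*-1,s["width"]*85.4,s["grip_force"],np.round(s["wrist_force"],1),np.round(s["q"],2)))
    return R,p
def plan(*targets,smax=.033,wmax=.11,start=None):
    R0,p0=start or cur()
    for t in targets:
        R,p=pose(*t); w=Ro.from_matrix(R0.T@R).as_rotvec(); n=int(max(1,np.ceil(np.linalg.norm(w)/wmax),np.ceil(np.linalg.norm(p-p0)/smax)))
        A=sum(Ro.from_rotvec(w*k/n).as_matrix() for k in range(n)); v=np.linalg.solve(A,R0.T@(p-p0))
        print(t,"N",n,"row",np.round(np.r_[w/n/.5,v/.1],3).tolist()); R0,p0=R,p
E
python3 -c "
from h import *
plan((250,-420,200,-74.5),(441,-227,130,-92),(441,-227,28,-92))"
```

```text
t 0.15 pos [ 180.4 -649.8  230.2] ya -74.5 lean -0.0 w 85.2mm grip 0.0 F [ 0.3  0.6 -0.6] q [-1.34  0.26  1.61  0.    1.27 -0.04]
(250, -420, 200, -74.5) N 8 row [-0.0, -0.0, 0.0, 0.161, -0.254, 0.038]
(441, -227, 130, -92) N 9 row [0.0, 0.0, 0.068, 0.24, -0.185, 0.078]
(441, -227, 28, -92) N 4 row [0.0, 0.0, 0.0, 0.0, 0.0, 0.255]
```

>>> {"op": "play_rows", "data": {
  "moves": [
    [[0,0,0,0.161,-0.254,0.038,50],[0,0,0,0.161,-0.254,0.038,50],[0,0,0,0.161,-0.254,0.038,50],[0,0,0,0.161,-0.254,0.038,50],[0,0,0,0.161,-0.254,0.038,50]]
  ],
  "newtons": 40
}}

```text
time: 0.57
tool_pos: [0.2242, -0.5049, 0.2115]
tcp_rot: [-3.112, -0.423, 0.0]
wrist_force: [1.1, -0.7, -0.2]
width: 0.588
grip_force: 0.0
```

>>> {"op": "play_rows", "data": {
  "moves": [
    [[0,0,0,0.161,-0.254,0.038,50],[0,0,0,0.161,-0.254,0.038,50],[0,0,0,0.161,-0.254,0.038,50]]
  ]
}}

```text
time: 0.82
tool_pos: [0.2504, -0.4185, 0.2003]
tcp_rot: [-3.112, -0.423, 0.0]
wrist_force: [0.2, -0.1, -0.3]
width: 0.584
grip_force: 0.0
```

>>> {"op": "play_rows", "data": {
  "moves": [
    [[0,0,0.068,0.24,-0.185,0.078,50],[0,0,0.068,0.24,-0.185,0.078,50],[0,0,0.068,0.24,-0.185,0.078,50],[0,0,0.068,0.24,-0.185,0.078,50],[0,0,0.068,0.24,-0.185,0.078,50]]
  ]
}}

```text
time: 1.23
tool_pos: [0.3495, -0.304, 0.1614]
tcp_rot: [-3.138, -0.155, -0.0]
wrist_force: [0.6, -0.1, -0.9]
width: 0.586
grip_force: 0.0
```

>>> {"op": "play_rows", "data": {
  "moves": [
    [[0,0,0.068,0.24,-0.185,0.078,50],[0,0,0.068,0.24,-0.185,0.078,50],[0,0,0.068,0.24,-0.185,0.078,50],[0,0,0.068,0.24,-0.185,0.078,50],[0,0,0,0,0,0,50]]
  ]
}}

```text
time: 1.65
tool_pos: [0.4435, -0.2236, 0.1292]
tcp_rot: [-3.139, 0.052, 0.0]
wrist_force: [0.2, -0.4, 0.8]
width: 0.582
grip_force: 0.0
```

```bash
python3 - <<'E'
from h import *
from workcell import vision
plan((441,-227,28,-92))
c=vision.read_camera("wrist"); print(proj(c,[.441,-.227,.05]))
blobs(c,.03,(.38,.5,-.3,-.16),zmax=.065)
cv2.imwrite("pics/w1.png",c["image"][:,:,::-1])
E
```

```text
t 1.65 pos [ 443.5 -223.6  129.2] ya -91.9 lean 0.0 w 49.7mm grip 0.0 F [ 0.2 -0.4  0.8] q [-0.52  0.02  2.08  0.    1.04  1.08]
(441, -227, 28, -92) N 4 row [-0.001, 0.0, 0.001, -0.006, 0.009, 0.253]
[256.33351854 197.2018595 ]
px [247, 176, 24, 39, 899] c [ 440.5 -228.7] size [19.6 27.8] ang 88.4 zmax [0.0505 0.0582]
```

View pics/w1.png

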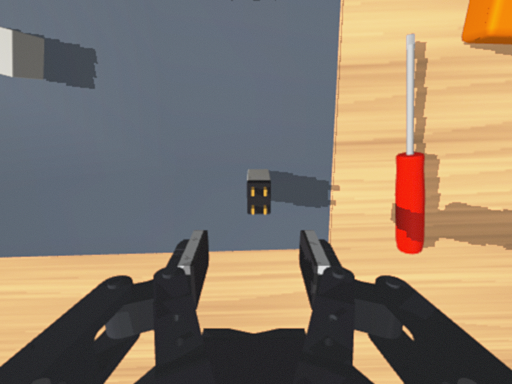

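The wrist view shows slim_b at (259,192), centred between the fingers and square to them. I go down and grip.

>>> {"op": "play_rows", "data": {
  "moves": [
    [[0,0,0,-0.008,0.011,0.253,50],[0,0,0,-0.008,0.011,0.253,50],[0,0,0,-0.008,0.011,0.253,50],[0,0,0,-0.008,0.011,0.253,50],[0,0,0,0,0,0,50]]
  ],
  "newtons": 40
}}

```text
time: 2.12
tool_pos: [0.433, -0.2295, 0.0249]
tcp_rot: [-3.137, 0.056, 0.014]
wrist_force: [-0.6, 1.5, -0.9]
width: 0.587
grip_force: 0.0
```

>>> {"op": "play_rows", "data": {
  "moves": [
    [[0,0,0,0,0,0,10],[0,0,0,0,0,0,10],[0,0,0,0,0,0,10],[0,0,0,0,0,0,10],[0,0,0,0,0,0,10]]
  ]
}}

```text
time: 2.53
tool_pos: [0.4393, -0.2322, 0.0314]
tcp_rot: [3.139, -0.055, 0.005]
wrist_force: [0.6, 0.6, 3.7]
width: 0.224
grip_force: 43.0
```

>>> {"op": "play_rows", "data": {
  "moves": [
    [[0,0,0,0,0,-0.25,10],[0,0,0,0,0,-0.25,10],[0,0,0,0,0,-0.25,10],[0,0,0,0,0,-0.25,10],[0,0,0,0,0,0,10]]
  ]
}}

```text
time: 2.95
tool_pos: [0.4417, -0.2333, 0.1359]
tcp_rot: [3.136, -0.055, 0.015]
wrist_force: [1.6, -0.3, -0.0]
width: 0.225
grip_force: 42.5
```

```bash
python3 -c "
from h import *
plan((500,0,150,-86),(652,212,130,-81),(652,212,60,-81),(652,212,34,-81))"
```

```text
t 2.95 pos [ 441.7 -233.3  135.9] ya -92.0 lean -0.6 w 19.2mm grip 42.5 F [ 1.6 -0.3 -0. ] q [-0.54  0.01  2.08  0.    1.04  1.07]
(500, 0, 150, -86) N 8 row [0.001, -0.002, -0.026, 0.076, -0.291, -0.018]
(652, 212, 130, -81) N 8 row [0.0, 0.0, -0.022, 0.218, -0.243, 0.025]
(652, 212, 60, -81) N 3 row [0.0, 0.0, 0.0, 0.0, 0.0, 0.233]
(652, 212, 34, -81) N 1 row [0.0, 0.0, 0.0, 0.0, 0.0, 0.26]
```

>>> {"op": "play_rows", "data": {
  "moves": [
    [[0,0,-0.026,0.076,-0.291,-0.018,10],[0,0,-0.026,0.076,-0.291,-0.018,10],[0,0,-0.026,0.076,-0.291,-0.018,10],[0,0,-0.026,0.076,-0.291,-0.018,10],[0,0,-0.026,0.076,-0.291,-0.018,10]]
  ]
}}

```text
time: 3.37
tool_pos: [0.4773, -0.0847, 0.1386]
tcp_rot: [3.141, 0.047, 0.001]
wrist_force: [0.7, -0.1, -0.5]
width: 0.228
grip_force: 42.5
```

>>> {"op": "play_rows", "data": {
  "moves": [
    [[0,0,-0.026,0.076,-0.291,-0.018,10],[0,0,-0.026,0.076,-0.291,-0.018,10],[0,0,-0.026,0.076,-0.291,-0.018,10],[0,0,-0.022,0.218,-0.243,0.025,10],[0,0,-0.022,0.218,-0.243,0.025,10]]
  ]
}}

```text
time: 3.78
tool_pos: [0.5362, 0.0555, 0.1391]
tcp_rot: [3.138, 0.145, 0.001]
wrist_force: [-0.1, -0.2, -0.2]
width: 0.221
grip_force: 42.5
```

>>> {"op": "play_rows", "data": {
  "moves": [
    [[0,0,-0.022,0.218,-0.243,0.025,10],[0,0,-0.022,0.218,-0.243,0.025,10],[0,0,-0.022,0.218,-0.243,0.025,10],[0,0,-0.022,0.218,-0.243,0.025,10],[0,0,-0.022,0.218,-0.243,0.025,10]]
  ]
}}

```text
time: 4.2
tool_pos: [0.6312, 0.1883, 0.1259]
tcp_rot: [3.133, 0.23, -0.0]
wrist_force: [0.3, -0.2, -0.5]
width: 0.224
grip_force: 42.5
```

>>> {"op": "play_rows", "data": {
  "moves": [
    [[0,0,-0.022,0.218,-0.243,0.025,10],[0,0,0,0,0,0,10],[0,0,0,0,0,0,10],[0,0,0,0,0,0,10],[0,0,0,0,0,0,10]]
  ]
}}

```text
time: 4.62
tool_pos: [0.6479, 0.213, 0.1236]
tcp_rot: [3.131, 0.245, -0.002]
wrist_force: [-0.2, -1.9, -0.3]
width: 0.222
grip_force: 42.5
```

```bash
python3 - <<'E'
from h import *
from workcell import vision
cur()
for n in ("scene","wrist"):
    c=vision.read_camera(n); print(n)
    blobs(c,.015,(.55,.73,.14,.27),zmax=.036,amin=20)
    blobs(c,.085 if n=="scene" else .13,(.55,.73,.14,.27),zmax=.15,amin=20)
W=c["image"]; cv2.imwrite("pics/w2.png",W[:,:,::-1])
plan((652,212,60,-81),(652,212,36,-81))
E
```

```text
t 4.62 pos [647.9 213.  123.6] ya -81.1 lean 0.1 w 19.0mm grip 42.5 F [-0.2 -1.9 -0.3] q [ 0.28  0.36  1.69 -0.    1.1   1.7 ]
scene
px [324, 209, 24, 39, 195] c [629.2 207.4] size [105.   37.8] ang 8.9 zmax [0.03   0.0335]
px [331, 194, 23, 26, 300] c [654.3 213.7] size [36.  32.3] ang 59.4 zmax [0.1367 0.1475]
wrist
px [233, 152, 45, 75, 858] c [646.1 209.9] size [65.4 38. ] ang 9.0 zmax [0.0319 0.0334]
px [205, 219, 98, 69, 3161] c [652.1 210.4] size [34.4 37.1] ang 46.4 zmax [0.1428 0.1484]
t 4.72 pos [648.2 212.9 124.1] ya -81.1 lean 0.0 w 19.2mm grip 42.5 F [ 0.4 -0.5  0.3] q [ 0.28  0.36  1.69 -0.    1.1   1.7 ]
(652, 212, 60, -81) N 2 row [0.0, 0.0, -0.001, 0.018, 0.007, 0.32]
(652, 212, 36, -81) N 1 row [0.0, 0.0, 0.0, 0.0, 0.0, 0.24]
```

View pics/w2.png

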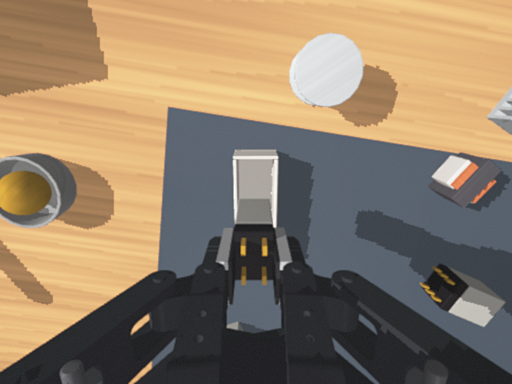

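The wrist view shows slim_b held over the far half of the long bin. The bin spans columns 234-278 and the relay pins sit at about (254,260), aligned. I lower in two stages.

>>> {"op": "play_rows", "data": {
  "moves": [
    [[0,0,0,0.017,0.012,0.3,10],[0,0,0,0.017,0.012,0.3,10],[0,0,0,0,0,0,10],[0,0,0,0,0,0,10],[0,0,0,0,0,0,10]]
  ]
}}

```text
time: 5.13
tool_pos: [0.6529, 0.2118, 0.0651]
tcp_rot: [-3.132, -0.245, -0.001]
wrist_force: [-0.1, 0.5, -0.9]
width: 0.223
grip_force: 42.5
```

```bash
python3 -c "
from h import *
plan((652,211,36,-81))"
```

```text
t 5.13 pos [652.9 211.8  65.1] ya -81.1 lean -0.1 w 19.1mm grip 42.5 F [-0.1  0.5 -0.9] q [0.28 0.42 1.72 0.   1.   1.69]
(652, 211, 36, -81) N 1 row [-0.0, -0.002, -0.002, -0.01, 0.007, 0.291]
```

>>> {"op": "play_rows", "data": {
  "moves": [
    [[0,0,0,-0.005,0.004,0.145,10],[0,0,0,-0.005,0.004,0.145,10],[0,0,0,0,0,0,10],[0,0,0,0,0,0,10],[0,0,0,0,0,0,10]]
  ]
}}

```text
time: 5.55
tool_pos: [0.6511, 0.2112, 0.0343]
tcp_rot: [3.132, 0.246, -0.002]
wrist_force: [0.3, 0.3, 0.5]
width: 0.222
grip_force: 43.4
```

```bash
python3 -c "
from h import *
plan((652,211,36,-81))"
```

```text
t 5.55 pos [651.1 211.2  34.3] ya -81.0 lean 0.1 w 19.0mm grip 43.4 F [0.3 0.3 0.5] q [0.28 0.45 1.74 0.   0.95 1.69]
(652, 211, 36, -81) N 1 row [0.0, 0.002, -0.0, 0.009, 0.003, -0.017]
```

>>> {"op": "play_rows", "data": {
  "moves": [
    [[0,0,0,0,0,0,36],[0,0,0,0,0,0,36],[0,0,0,0,0,0,36],[0,0,0,0,0,-0.05,36],[0,0,0,0,0,-0.3,36]]
  ]
}}

```text
time: 5.97
tool_pos: [0.6468, 0.2099, 0.0641]
tcp_rot: [3.13, 0.246, -0.018]
wrist_force: [-0.9, -0.9, -1.1]
width: 0.419
grip_force: 0.0
```

>>> {"op": "play_rows", "data": {
  "moves": [
    [[0,0,0,0,0,-0.3,36],[0,0,0,0,0,-0.3,50],[0,0,0,0,0,0,50],[0,0,0,0,0,0,50],[0,0,0,0,0,0,50]]
  ]
}}

```text
time: 6.38
tool_pos: [0.6516, 0.2112, 0.1303]
tcp_rot: [-3.132, -0.246, -0.001]
wrist_force: [0.1, 0.5, 0.2]
width: 0.587
grip_force: 0.0
```

```bash
python3 - <<'E'
from h import *
from workcell import vision
for n in ("scene","wrist"):
    print(n); c=vision.read_camera(n)
    blobs(c,.04,(.55,.73,.14,.27),zmax=.065,amin=10)
plan((464,206,130,-61))
E
```

```text
scene
px [330, 221, 11, 15, 114] c [654.6 211.2] size [30.1 20. ] ang 9.9 zmax [0.0528 0.0607]
wrist
px [241, 173, 25, 37, 893] c [652.8 210.3] size [28.4 19.8] ang 9.1 zmax [0.0536 0.0613]
t 6.48 pos [650.4 210.9 128.3] ya -81.0 lean 0.2 w 50.1mm grip 0.0 F [-0.2  0.5 -0.5] q [0.28 0.36 1.68 0.   1.11 1.69]
(464, 206, 130, -61) N 6 row [-0.0, 0.001, -0.116, -0.3, -0.085, -0.002]
```

>>> {"op": "play_rows", "data": {
  "moves": [
    [[0,0,-0.116,-0.3,-0.085,-0.002,50],[0,0,-0.116,-0.3,-0.085,-0.002,50],[0,0,-0.116,-0.3,-0.085,-0.002,50],[0,0,-0.116,-0.3,-0.085,-0.002,50],[0,0,-0.116,-0.3,-0.085,-0.002,50]]
  ]
}}

```text
time: 6.9
tool_pos: [0.4935, 0.2114, 0.1288]
tcp_rot: [3.062, 0.701, -0.006]
wrist_force: [-0.1, -0.3, 1.3]
width: 0.582
grip_force: 0.0
```

>>> {"op": "play_rows", "data": {
  "moves": [
    [[0,0,-0.116,-0.3,-0.085,-0.002,50],[0,0,0,0,0,0,50],[0,0,0,0,0,0,50],[0,0,0,0,0,0,50],[0,0,0,0,0,0,50]]
  ]
}}

```text
time: 7.32
tool_pos: [0.4666, 0.2067, 0.131]
tcp_rot: [3.042, 0.784, 0.001]
wrist_force: [0.2, -0.2, 0.1]
width: 0.587
grip_force: 0.0
```

```bash
python3 - <<'E'
from h import *
from workcell import vision
cur()
c=vision.read_camera("wrist"); blobs(c,.03,(.4,.54,.14,.27),zmax=.065)
plan((464,206,30,-61))
E
```

```text
t 7.32 pos [466.6 206.7 131. ] ya -61.1 lean -0.0 w 50.2mm grip 0.0 F [ 0.2 -0.2  0.1] q [ 0.37  0.04  2.06 -0.    1.05  1.43]
px [241, 175, 24, 39, 890] c [463.2 204.7] size [28.3 19.9] ang 30.3 zmax [0.0505 0.0584]
t 7.37 pos [466.8 206.7 131.1] ya -61.1 lean -0.0 w 49.7mm grip 0.0 F [ 0.2  0.3 -0.4] q [ 0.37  0.04  2.06 -0.    1.05  1.43]
(464, 206, 30, -61) N 4 row [0.0, -0.0, -0.001, -0.007, -0.002, 0.253]
```

>>> {"op": "play_rows", "data": {
  "moves": [
    [[0,0,-0.009,-0.009,0,0.253,50],[0,0,-0.009,-0.009,0,0.253,50],[0,0,-0.009,-0.009,0,0.253,50],[0,0,-0.009,-0.009,0,0.253,50],[0,0,0,0,0,0,50]]
  ]
}}

```text
time: 7.78
tool_pos: [0.4589, 0.203, 0.0249]
tcp_rot: [3.034, 0.811, -0.015]
wrist_force: [-1.3, 0.2, -0.8]
width: 0.586
grip_force: 0.0
```

>>> {"op": "play_rows", "data": {
  "moves": [
    [[0,0,0,0,0,0,10],[0,0,0,0,0,0,10],[0,0,0,0,0,0,10],[0,0,0,0,0,0,10],[0,0,0,0,0,0,10]]
  ]
}}

```text
time: 8.2
tool_pos: [0.464, 0.2053, 0.0316]
tcp_rot: [-3.035, -0.812, -0.005]
wrist_force: [1.2, -0.7, 2.5]
width: 0.219
grip_force: 44.3
```

>>> {"op": "play_rows", "data": {
  "moves": [
    [[0,0,0,0,0,-0.3,10],[0,0,0,0,0,-0.3,10],[0,0,0,0,0,-0.3,10],[0,0,0,0,0,0,10],[0,0,0,0,0,0,10]]
  ]
}}

```text
time: 8.62
tool_pos: [0.4648, 0.2057, 0.1233]
tcp_rot: [-3.034, -0.812, -0.011]
wrist_force: [-0.0, -0.6, -0.6]
width: 0.222
grip_force: 43.9
```

```bash
python3 -c "
from h import *
plan((605,203.7,130,-81))"
```

```text
t 8.62 pos [464.8 205.7 123.3] ya -60.0 lean -0.4 w 19.0mm grip 43.9 F [-0.  -0.6 -0.6] q [0.37 0.04 2.07 0.   1.02 1.42]
(605, 203.7, 130, -81) N 5 row [-0.0, -0.003, 0.146, 0.261, 0.107, -0.012]
```

>>> {"op": "play_rows", "data": {
  "moves": [
    [[0,0,0.146,0.261,0.107,-0.012,10],[0,0,0.146,0.261,0.107,-0.012,10],[0,0,0.146,0.261,0.107,-0.012,10],[0,0,0.146,0.261,0.107,-0.012,10],[0,0,0.146,0.261,0.107,-0.012,10]]
  ]
}}

```text
time: 9.03
tool_pos: [0.6028, 0.203, 0.1243]
tcp_rot: [3.132, 0.243, -0.004]
wrist_force: [0.3, -0.1, -0.1]
width: 0.226
grip_force: 43.9
```

>>> {"op": "play_rows", "data": {
  "moves": [
    [[0,0,0,0,0,0,10],[0,0,0,0,0,0,10],[0,0,0,0,0,0,10],[0,0,0,0,0,0,10]]
  ]
}}

```text
time: 9.37
tool_pos: [0.6008, 0.2029, 0.1247]
tcp_rot: [3.131, 0.249, -0.004]
wrist_force: [-0.9, -0.0, -0.9]
width: 0.222
grip_force: 43.9
```

```bash
python3 -c "
from h import *
plan((605,203.7,65,-81))"
```

```text
t 9.37 pos [600.8 202.9 124.7] ya -80.9 lean 0.2 w 18.9mm grip 43.9 F [-0.9 -0.  -0.9] q [0.29 0.27 1.8  0.   1.07 1.7 ]
(605, 203.7, 65, -81) N 2 row [0.0, 0.003, 0.001, 0.022, -0.001, 0.298]
```

>>> {"op": "play_rows", "data": {
  "moves": [
    [[0,0,0,0.02,0,0.298,10],[0,0,0,0.02,0,0.298,10],[0,0,0,0,0,0,10],[0,0,0,0,0,0,10],[0,0,0,0,0,0,10]]
  ]
}}

```text
time: 9.78
tool_pos: [0.6063, 0.2039, 0.0672]
tcp_rot: [-3.132, -0.249, -0.0]
wrist_force: [-0.0, 1.1, 0.4]
width: 0.222
grip_force: 43.9
```

```bash
python3 - <<'E'
from h import *
from workcell import vision
plan((605,203.7,35.5,-81))
c=vision.read_camera("wrist"); cv2.imwrite("pics/w3.png",c["image"][:,:,::-1])
E
```

```text
t 9.78 pos [606.3 203.9  67.2] ya -80.9 lean -0.0 w 18.9mm grip 43.9 F [-0.   1.1  0.4] q [0.29 0.34 1.83 0.   0.97 1.7 ]
(605, 203.7, 35.5, -81) N 1 row [-0.0, -0.001, 0.003, -0.014, 0.0, 0.317]
```

View pics/w3.png

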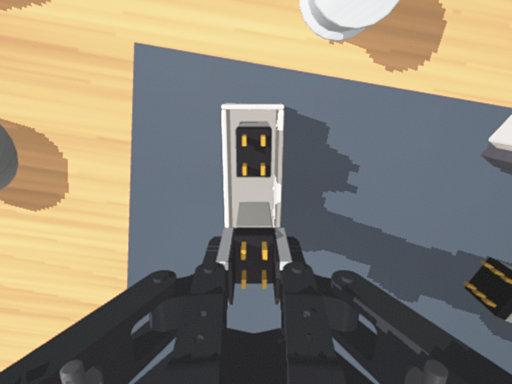

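slim_b stands in the far half of the bin at (254,152). slim_a is held over the near half at (254,262), in line with it. I lower and release.

>>> {"op": "play_rows", "data": {
  "moves": [
    [[0,0,0,-0.005,0,0.16,10],[0,0,0,-0.005,0,0.16,10],[0,0,0,0,0,0,10],[0,0,0,0,0,0,10],[0,0,0,0,0,0,10]]
  ]
}}

```text
time: 10.25
tool_pos: [0.6066, 0.2038, 0.0361]
tcp_rot: [-3.131, -0.248, -0.003]
wrist_force: [0.4, 1.0, 0.4]
width: 0.221
grip_force: 44.3
```

>>> {"op": "play_rows", "data": {
  "moves": [
    [[0,0,0,0,0,0,36],[0,0,0,0,0,0,36],[0,0,0,0,0,0,36],[0,0,0,0,0,-0.05,36],[0,0,0,0,0,-0.3,36]]
  ]
}}

```text
time: 10.67
tool_pos: [0.6009, 0.202, 0.0641]
tcp_rot: [3.13, 0.247, -0.017]
wrist_force: [-1.2, -1.4, -1.0]
width: 0.424
grip_force: 0.0
```

>>> {"op": "play_rows", "data": {
  "moves": [
    [[0,0,0,0,0,-0.3,36],[0,0,0,0,0,-0.3,60],[0,0,0,0,0,0,60],[0,0,0,0,0,0,60],[0,0,0,0,0,0,60]]
  ]
}}

```text
time: 11.08
tool_pos: [0.6056, 0.2034, 0.1296]
tcp_rot: [-3.132, -0.248, -0.001]
wrist_force: [-0.4, 0.3, 0.9]
width: 0.705
grip_force: 0.0
```

```bash
python3 - <<'E'
from h import *
from workcell import vision
for n in ("scene","wrist"):
    print(n); c=vision.read_camera(n)
    blobs(c,.04,(.55,.73,.14,.27),zmax=.065,amin=10)
    if n=="scene": b=blobs(c,.012,(.5,.63,-.09,.06),zmax=.04,amin=10)
plan((540,60,150,-30),(565,-14,150,-16,0))
E
```

```text
scene
px [334, 207, 10, 15, 107] c [607.6 203.4] size [29.6 19.9] ang 9.3 zmax [0.0529 0.0598]
px [330, 221, 11, 15, 116] c [654.6 211. ] size [29.9 20. ] ang 9.0 zmax [0.0531 0.0606]
px [253, 170, 24, 22, 328] c [568.2 -15.2] size [65.4 37.7] ang 74.2 zmax [0.0345 0.038 ]
wrist
px [240, 116, 26, 38, 983] c [652.9 210.5] size [27.5 19.4] ang 9.3 zmax [0.0536 0.0612]
px [241, 174, 25, 37, 915] c [606.  202.7] size [28.3 19.9] ang 9.8 zmax [0.0536 0.0611]
t 11.18 pos [604.4 203.1 127.7] ya -81.0 lean 0.2 w 60.2mm grip 0.0 F [-0.1  0.6  0.1] q [0.29 0.28 1.79 0.   1.08 1.7 ]
(540, 60, 150, -30) N 9 row [-0.0, 0.001, -0.198, -0.149, 0.101, -0.024]
(565, -14, 150, -16, 0) N 3 row [0.0, 0.0, -0.163, -0.188, 0.181, 0.0]
```

```bash
python3 -c "
from h import *
plan((566,-15,140,-16),wmax=.12)"
```

```text
t 11.18 pos [604.4 203.1 127.7] ya -81.0 lean 0.2 w 60.2mm grip 0.0 F [-0.1  0.6  0.1] q [0.29 0.28 1.79 0.   1.08 1.7 ]
(566, -15, 140, -16) N 10 row [-0.0, 0.001, -0.227, -0.174, 0.156, -0.012]
```

>>> {"op": "play_rows", "data": {
  "moves": [
    [[0,0,-0.227,-0.174,0.156,-0.012,70],[0,0,-0.227,-0.174,0.156,-0.012,70],[0,0,-0.227,-0.174,0.156,-0.012,70],[0,0,-0.227,-0.174,0.156,-0.012,70],[0,0,-0.227,-0.174,0.156,-0.012,70]]
  ]
}}

```text
time: 11.6
tool_pos: [0.5525, 0.099, 0.1332]
tcp_rot: [-2.933, -1.124, 0.006]
wrist_force: [1.2, -0.2, -0.6]
width: 0.816
grip_force: 0.0
```

>>> {"op": "play_rows", "data": {
  "moves": [
    [[0,0,-0.227,-0.174,0.156,-0.012,70],[0,0,-0.227,-0.174,0.156,-0.012,70],[0,0,-0.227,-0.174,0.156,-0.012,70],[0,0,-0.227,-0.174,0.156,-0.012,70],[0,0,-0.227,-0.174,0.156,-0.012,70]]
  ]
}}

```text
time: 12.02
tool_pos: [0.5661, -0.0158, 0.1394]
tcp_rot: [-2.5, -1.898, 0.005]
wrist_force: [0.4, 0.3, 1.1]
width: 0.819
grip_force: 0.0
```

>>> {"op": "play_rows", "data": {
  "moves": [
    [[0,0,0,0,0,0,70],[0,0,0,0,0,0,70],[0,0,0,0,0,0,70],[0,0,0,0,0,0,70]]
  ]
}}

```text
time: 12.35
tool_pos: [0.567, -0.014, 0.1403]
tcp_rot: [-2.507, -1.891, 0.002]
wrist_force: [0.1, -0.7, 0.6]
width: 0.817
grip_force: 0.0
```

```bash
python3 - <<'E'
from h import *
from workcell import vision
cur()
c=vision.read_camera("wrist"); b=blobs(c,.012,(.5,.64,-.09,.06),zmax=.04,amin=40); b2=blobs(c,.03,(.5,.64,-.09,.06),zmax=.04,amin=40)
cv2.imwrite("pics/w4.png",c["image"][:,:,::-1])
E
```

```text
t 12.35 pos [567.  -14.  140.3] ya -16.0 lean 0.0 w 69.8mm grip 0.0 F [ 0.1 -0.7  0.6] q [-0.07  0.14  1.93  0.    1.08  0.21]
px [235, 148, 38, 70, 2296] c [566.2 -15.1] size [62.  33.9] ang 74.4 zmax [0.0364 0.0375]
px [235, 152, 38, 66, 2156] c [566.2 -15.2] size [61.9 33.9] ang 74.4 zmax [0.0365 0.0376]
```

View pics/w4.png

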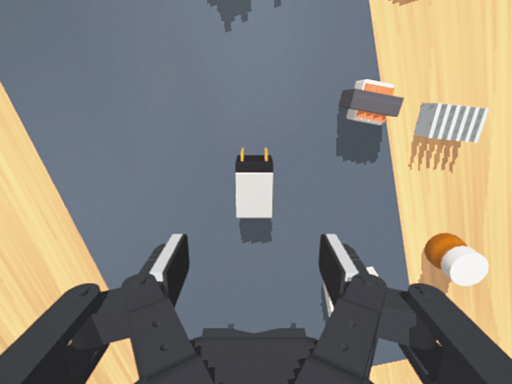

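The wrist view shows the wide relay lying at (254,185), square between the fingers, with its pins away from the gripper. I'll go in leaned 35° towards the pins, so it can be turned 90° upright.

```bash
python3 -c "
from h import *
plan((571.4,3.6,62.5,-15.6,35),(565.3,-18.5,29.8,-15.6,35),(562.2,-29.5,13.4,-15.6,35),smax=.02,wmax=.1)"
```

```text
t 12.40 pos [567.1 -13.8 140.5] ya -15.9 lean 0.0 w 69.6mm grip 0.0 F [-0.4  0.  -1.4] q [-0.07  0.14  1.93  0.    1.08  0.21]
(571.4, 3.6, 62.5, -15.6, 35) N 7 row [-0.001, -0.175, -0.001, 0.054, -0.001, 0.103]
(565.3, -18.5, 29.8, -15.6, 35) N 2 row [0.0, 0.0, 0.0, -0.0, 0.0, 0.2]
(562.2, -29.5, 13.4, -15.6, 35) N 1 row [0.0, 0.0, 0.0, 0.0, -0.0, 0.2]
```

>>> {"op": "play_rows", "data": {
  "moves": [
    [[0,-0.175,0,0.054,0,0.103,70],[0,-0.175,0,0.054,0,0.103,70],[0,-0.175,0,0.054,0,0.103,70],[0,-0.175,0,0.054,0,0.103,70],[0,-0.175,0,0.054,0,0.103,70]]
  ],
  "newtons": 60
}}

```text
time: 12.82
tool_pos: [0.5733, 0.0035, 0.0867]
tcp_rot: [2.259, 1.706, -0.503]
wrist_force: [-0.4, 0.5, 0.3]
width: 0.818
grip_force: 0.0
```

>>> {"op": "play_rows", "data": {
  "moves": [
    [[0,-0.175,0,0.054,0,0.103,70],[0,-0.175,0,0.054,0,0.103,70],[0,0,0,0,0,0,70],[0,0,0,0,0,0,70],[0,0,0,0,0,0,70]]
  ]
}}

```text
time: 13.23
tool_pos: [0.5728, 0.0026, 0.0634]
tcp_rot: [2.149, 1.623, -0.678]
wrist_force: [0.1, 0.8, 0.2]
width: 0.821
grip_force: 0.0
```

```bash
python3 -c "
from h import *
plan((565.3,-18.5,29.8,-15.6,35),(562.2,-29.5,13.4,-15.6,35),smax=.01,wmax=.1)"
```

```text
t 13.23 pos [572.8   2.6  63.4] ya -15.9 lean 35.0 w 70.1mm grip 0.0 F [0.1 0.8 0.2] q [ 0.26  0.45  1.82 -0.54  1.27  0.81]
(565.3, -18.5, 29.8, -15.6, 35) N 5 row [-0.001, 0.0, -0.002, 0.002, -0.003, 0.081]
(562.2, -29.5, 13.4, -15.6, 35) N 2 row [0.0, 0.0, 0.0, 0.0, -0.0, 0.1]
```

>>> {"op": "play_rows", "data": {
  "moves": [
    [[0,0,-0.002,0.002,-0.003,0.081,70],[0,0,-0.002,0.002,-0.003,0.081,70],[0,0,-0.002,0.002,-0.003,0.081,70],[0,0,-0.002,0.002,-0.003,0.081,70],[0,0,-0.002,0.002,-0.003,0.081,70]]
  ]
}}

```text
time: 13.65
tool_pos: [0.5647, -0.0203, 0.029]
tcp_rot: [2.147, 1.626, -0.681]
wrist_force: [0.1, 1.0, -0.2]
width: 0.819
grip_force: 0.0
```

>>> {"op": "play_rows", "data": {
  "moves": [
    [[0,0,0,0,0,0.08,70],[0,0,0,0,0,0.08,70],[0,0,0,0,0,0.04,70],[0,0,0,0,0,0,70],[0,0,0,0,0,0,70]]
  ]
}}

```text
time: 14.07
tool_pos: [0.5617, -0.0303, 0.0126]
tcp_rot: [2.146, 1.627, -0.682]
wrist_force: [-0.7, -0.3, 0.2]
width: 0.819
grip_force: 0.0
```

```bash
python3 -c "
from h import *
plan((562.2,-29.5,13.4,-15.6,35),smax=.01,wmax=.1)"
```

```text
t 14.07 pos [561.7 -30.3  12.6] ya -15.7 lean 35.1 w 70.0mm grip 0.0 F [-0.7 -0.3  0.2] q [ 0.22  0.49  1.87 -0.58  1.17  0.83]
(562.2, -29.5, 13.4, -15.6, 35) N 1 row [-0.008, 0.004, 0.001, 0.003, 0.002, -0.012]
```

Good. I close and lift a little.

>>> {"op": "play_rows", "data": {
  "moves": [
    [[0,0,0,0,0,0,25],[0,0,0,0,0,0,25],[0,0,0,0,0,0,25],[0,0,0,0,0,0,25],[0,0,0,0,0,0,25]]
  ],
  "newtons": 60
}}

```text
time: 14.48
tool_pos: [0.5627, -0.0297, 0.0136]
tcp_rot: [2.145, 1.627, -0.679]
wrist_force: [0.7, 2.5, 2.8]
width: 0.387
grip_force: 59.8
```

>>> {"op": "play_rows", "data": {
  "moves": [
    [[0,0,0,0,0,-0.15,25],[0,0,0,0,0,-0.2,25],[0,0,0,0,0,-0.25,25],[0,0,0,0,0,-0.2,25],[0,0,0,0,0,0,25]]
  ]
}}

```text
time: 14.9
tool_pos: [0.5782, 0.0169, 0.0827]
tcp_rot: [2.145, 1.627, -0.67]
wrist_force: [0.9, 0.5, -0.4]
width: 0.388
grip_force: 59.6
```

```bash
python3 -c "
from h import *
plan((561.5,-19.6,80,-15.6,-55),smax=.02,wmax=.09)"
```

```text
t 14.90 pos [578.2  16.9  82.7] ya -15.6 lean 34.8 w 33.2mm grip 59.6 F [ 0.9  0.5 -0.4] q [ 0.28  0.44  1.79 -0.53  1.3   0.8 ]
(561.5, -19.6, 80, -15.6, -55) N 18 row [0.0, 0.174, 0.0, -0.024, -0.003, -0.002]
```

>>> {"op": "play_rows", "data": {
  "moves": [
    [[0,0.174,0,-0.024,-0.003,-0.002,25],[0,0.174,0,-0.024,-0.003,-0.002,25],[0,0.174,0,-0.024,-0.003,-0.002,25],[0,0.174,0,-0.024,-0.003,-0.002,25],[0,0.174,0,-0.024,-0.003,-0.002,25]]
  ]
}}

```text
time: 15.32
tool_pos: [0.57, 0.0045, 0.0844]
tcp_rot: [2.415, 1.832, -0.213]
wrist_force: [-0.7, -0.2, -0.7]
width: 0.389
grip_force: 59.5
```

>>> {"op": "play_rows", "data": {
  "moves": [
    [[0,0.174,0,-0.024,-0.003,-0.002,25],[0,0.174,0,-0.024,-0.003,-0.002,25],[0,0.174,0,-0.024,-0.003,-0.002,25],[0,0.174,0,-0.024,-0.003,-0.002,25],[0,0.174,0,-0.024,-0.003,-0.002,25]]
  ]
}}

```text
time: 15.73
tool_pos: [0.5652, -0.0069, 0.0856]
tcp_rot: [-2.365, -1.791, -0.309]
wrist_force: [-0.5, -0.3, -1.8]
width: 0.387
grip_force: 59.6
```

>>> {"op": "play_rows", "data": {
  "moves": [
    [[0,0.174,0,-0.024,-0.003,-0.002,25],[0,0.174,0,-0.024,-0.003,-0.002,25],[0,0.174,0,-0.024,-0.003,-0.002,25],[0,0.174,0,-0.024,-0.003,-0.002,25],[0,0.174,0,-0.024,-0.003,-0.002,25]]
  ]
}}

```text
time: 16.15
tool_pos: [0.5608, -0.0175, 0.0814]
tcp_rot: [-2.088, -1.58, -0.756]
wrist_force: [-0.0, 0.6, -1.5]
width: 0.39
grip_force: 59.6
```

>>> {"op": "play_rows", "data": {
  "moves": [
    [[0,0.174,0,-0.024,-0.003,-0.002,25],[0,0.174,0,-0.024,-0.003,-0.002,25],[0,0.174,0,-0.024,-0.003,-0.002,25],[0,0,0,0,0,0,25],[0,0,0,0,0,0,25]]
  ]
}}

```text
time: 16.57
tool_pos: [0.5574, -0.0224, 0.0748]
tcp_rot: [-1.904, -1.434, -0.975]
wrist_force: [0.8, -0.0, -1.2]
width: 0.387
grip_force: 59.7
```

```bash
python3 - <<'E'
from h import *
from workcell import vision
c=vision.read_camera("scene"); cv2.imwrite("pics/s5.png",cv2.resize(c["image"][110:230,170:330,::-1],None,fx=4,fy=4,interpolation=cv2.INTER_CUBIC))
plan((561.5,-19.6,40,-15.6,-55),(561.5,-19.6,18.5,-15.6,-55),smax=.015)
E
```

```text
t 16.62 pos [558.2 -22.1  76. ] ya -15.7 lean -54.5 w 33.1mm grip 59.7 F [ 0.  -0.1 -1.4] q [-0.59  0.42  2.04  0.94  1.28 -0.89]
(561.5, -19.6, 40, -15.6, -55) N 3 row [-0.001, 0.005, -0.004, -0.092, 0.009, 0.078]
(561.5, -19.6, 18.5, -15.6, -55) N 2 row [0.0, 0.0, 0.0, -0.088, 0.0, 0.062]
```

View pics/s5.png

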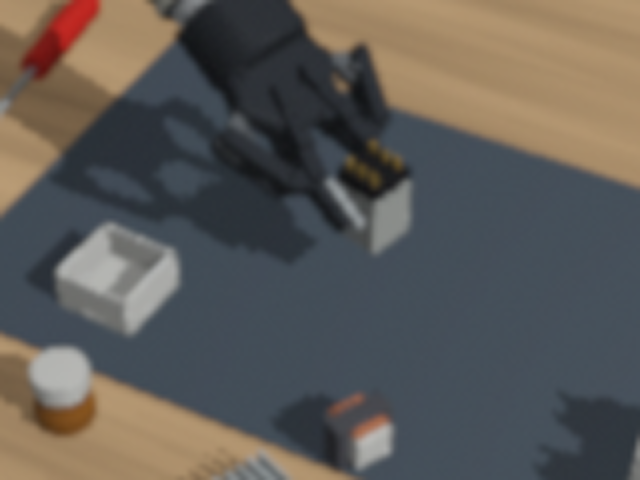

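The relay is upright at crop (375,205), pins up, held from the side. I lower it slowly.

>>> {"op": "play_rows", "data": {
  "moves": [
    [[0,0.005,-0.004,-0.092,0.009,0.078,25],[0,0.005,-0.004,-0.092,0.009,0.078,25],[0,0.005,-0.004,-0.092,0.009,0.078,25],[0,0,0,-0.05,0,0.035,25],[0,0,0,-0.04,0,0.025,25]]
  ]
}}

```text
time: 17.03
tool_pos: [0.5615, -0.0189, 0.0285]
tcp_rot: [-1.892, -1.441, -0.986]
wrist_force: [-0.6, -0.0, -0.5]
width: 0.385
grip_force: 59.7
```

>>> {"op": "play_rows", "data": {
  "moves": [
    [[0,0,0,0,0,0,25],[0,0,0,0,0,0,25],[0,0,0,0,0,0,25]]
  ]
}}

```text
time: 17.28
tool_pos: [0.5624, -0.02, 0.0301]
tcp_rot: [-1.893, -1.441, -0.989]
wrist_force: [-0.1, 0.2, -0.2]
width: 0.39
grip_force: 59.7
```

```bash
python3 - <<'E'
from h import *
plan((561.5,-19.6,18.3,-15.6,-55),smax=.004)
from workcell import vision
c=vision.read_camera("scene"); W=cloud(c)
print(proj(c,[.575,-.01,.002]))
b=blobs(c,.05,(.53,.6,-.06,.02),zmax=.075,amin=5)
E
```

```text
t 17.28 pos [562.4 -20.   30.1] ya -15.5 lean -55.1 w 33.3mm grip 59.7 F [-0.1  0.2 -0.2] q [-0.59  0.51  2.03  0.97  1.23 -0.97]
(561.5, -19.6, 18.3, -15.6, -55) N 3 row [-0.0, -0.001, 0.002, -0.032, -0.003, 0.023]
[264.87190366 189.48051317]
px [247, 155, 25, 23, 293] c [559.2 -32.2] size [54.5 57.5] ang 89.1 zmax [0.0657 0.0724]
```

>>> {"op": "play_rows", "data": {
  "moves": [
    [[0,0,0,-0.03,0,0.021,25],[0,0,0,-0.03,0,0.021,25],[0,0,0,-0.02,0,0.014,25],[0,0,0,0,0,0,25],[0,0,0,0,0,0,25]]
  ]
}}

```text
time: 17.75
tool_pos: [0.562, -0.0198, 0.0199]
tcp_rot: [-1.893, -1.44, -0.988]
wrist_force: [0.3, 0.2, -1.5]
width: 0.388
grip_force: 59.7
```

>>> {"op": "play_rows", "data": {
  "moves": [
    [[0,0,0,0,0,0,25],[0,0,0,0,0,0,25]]
  ]
}}

```text
time: 17.92
tool_pos: [0.5623, -0.02, 0.0202]
tcp_rot: [-1.893, -1.441, -0.989]
wrist_force: [-0.6, -0.0, -0.5]
width: 0.391
grip_force: 59.7
```

>>> {"op": "play_rows", "data": {
  "moves": [
    [[0,0,0,-0.008,0,0.006,25],[0,0,0,-0.008,0,0.006,25],[0,0,0,0,0,0,25],[0,0,0,0,0,0,25],[0,0,0,0,0,0,25]]
  ]
}}

```text
time: 18.33
tool_pos: [0.5622, -0.0198, 0.0181]
tcp_rot: [-1.893, -1.441, -0.988]
wrist_force: [-0.1, 0.5, -2.6]
width: 0.389
grip_force: 59.7
```

>>> {"op": "play_rows", "data": {
  "moves": [
    [[0,0,0,-0.004,0,0.003,25],[0,0,0,0,0,0,45],[0,0,0,0,0,0,65],[0,0,0,0,0,0,65],[0,0,0,0,0,0,65]]
  ]
}}

```text
time: 18.75
tool_pos: [0.5623, -0.0198, 0.0177]
tcp_rot: [-1.893, -1.441, -0.989]
wrist_force: [-0.1, 0.1, -0.2]
width: 0.765
grip_force: 0.0
```

>>> {"op": "play_rows", "data": {
  "moves": [
    [[0,0,0,0,0,-0.1,65],[0,0,0,0,0,-0.25,65],[0,0,0,0,0,-0.3,65],[0,0,0,0,0,-0.3,65],[0,0,0,0,0,0,65]]
  ]
}}

```text
time: 19.17
tool_pos: [0.5434, -0.1004, 0.0755]
tcp_rot: [-1.898, -1.445, -0.994]
wrist_force: [0.9, -1.2, 0.7]
width: 0.762
grip_force: 0.0
```

>>> {"op": "play_rows", "data": {
  "moves": [
    [[0,0,0,0,0,0,70],[0,0,0,0,0,0,70]]
  ]
}}

```text
time: 19.33
tool_pos: [0.5411, -0.095, 0.072]
tcp_rot: [-1.893, -1.441, -0.988]
wrist_force: [-0.2, -0.2, -0.1]
width: 0.82
grip_force: 0.0
```

```bash
python3 - <<'E'
from h import *
from workcell import vision
for n in ("scene","top"):
    c=vision.read_camera(n); print(n)
    blobs(c,.012,(.53,.61,-.045,.04),zmax=.09,amin=5)
    blobs(c,.047,(.53,.61,-.045,.04),zmax=.07,amin=5)
plan((555,-55,140,-15.6,0))
E
```

```text
scene
px [254, 163, 18, 25, 324] c [561.3 -24.6] size [36.  36.8] ang 74.4 zmax [0.0461 0.0607]
px [254, 163, 18, 15, 157] c [560.9 -25.1] size [34.8 36.2] ang 74.4 zmax [0.0562 0.0625]
top
px [252, 197, 14, 15, 137] c [560.  -24.4] size [33.5 33.9] ang 73.7 zmax [0.0552 0.062 ]
px [252, 197, 14, 14, 132] c [560.  -24.4] size [33.5 33.9] ang 73.7 zmax [0.0553 0.0623]
t 19.43 pos [540.6 -93.7  71.3] ya -15.5 lean -55.1 w 70.4mm grip 0.0 F [ 0.3  0.2 -0.3] q [-0.71  0.47  1.98  0.86  1.35 -0.94]
(555, -55, 140, -15.6, 0) N 9 row [-0.0, -0.214, 0.001, 0.081, 0.004, -0.044]
```

The wide relay stands free at (560.5,-24.5), upright. Now I go above it.

```bash
python3 -c "
from h import *
plan((548,-65,130,-15.6,-20),(560.5,-24.5,130,-15.6,0))"
```

```text
t 19.43 pos [540.6 -93.7  71.3] ya -15.5 lean -55.1 w 70.4mm grip 0.0 F [ 0.3  0.2 -0.3] q [-0.71  0.47  1.98  0.86  1.35 -0.94]
(548, -65, 130, -15.6, -20) N 6 row [-0.0, -0.204, 0.001, 0.103, -0.001, -0.043]
(560.5, -24.5, 130, -15.6, 0) N 4 row [0.0, -0.175, 0.0, 0.104, 0.003, 0.023]
```

>>> {"op": "play_rows", "data": {
  "moves": [
    [[0,-0.204,0,0.103,0,-0.043,70],[0,-0.204,0,0.103,0,-0.043,70],[0,-0.204,0,0.103,0,-0.043,70],[0,-0.204,0,0.103,0,-0.043,70],[0,-0.204,0,0.103,0,-0.043,70]]
  ]
}}

```text
time: 19.85
tool_pos: [0.5469, -0.0725, 0.1226]
tcp_rot: [-2.251, -1.712, -0.513]
wrist_force: [0.1, 0.4, -0.0]
width: 0.821
grip_force: 0.0
```

>>> {"op": "play_rows", "data": {
  "moves": [
    [[0,-0.204,0,0.103,0,-0.043,70],[0,-0.175,0,0.104,0.003,0.023,70],[0,-0.175,0,0.104,0.003,0.023,70],[0,-0.175,0,0.104,0.003,0.023,70],[0,-0.175,0,0.104,0.003,0.023,70]]
  ]
}}

```text
time: 20.27
tool_pos: [0.5614, -0.024, 0.1311]
tcp_rot: [2.495, 1.9, -0.003]
wrist_force: [-0.6, 0.1, -0.8]
width: 0.82
grip_force: 0.0
```

>>> {"op": "play_rows", "data": {
  "moves": [
    [[0,0,0,0,0,0,70],[0,0,0,0,0,0,70],[0,0,0,0,0,0,70],[0,0,0,0,0,0,70]]
  ]
}}

```text
time: 20.6
tool_pos: [0.5607, -0.0259, 0.1299]
tcp_rot: [2.501, 1.901, -0.001]
wrist_force: [0.9, 0.5, 0.8]
width: 0.817
grip_force: 0.0
```

```bash
python3 - <<'E'
from h import *
from workcell import vision
c=vision.read_camera("wrist"); blobs(c,.04,(.52,.61,-.07,.03),zmax=.075,amin=30)
plan((560.5,-24.5,80,-15.6),(560.5,-24.5,31,-15.6))
E
```

```text
px [232, 172, 43, 45, 1870] c [559.8 -26.7] size [34.5 34. ] ang 74.7 zmax [0.0565 0.0634]
t 20.65 pos [560.8 -26.4 130.1] ya -15.6 lean 0.0 w 70.2mm grip 0.0 F [-0.4  0.   1.3] q [-0.09  0.14  1.95 -0.    1.05  0.18]
(560.5, -24.5, 80, -15.6) N 2 row [0.0, 0.001, 0.0, 0.009, -0.004, 0.251]
(560.5, -24.5, 31, -15.6) N 2 row [0.0, 0.0, 0.0, 0.0, 0.0, 0.245]
```

>>> {"op": "play_rows", "data": {
  "moves": [
    [[0,0,0,0,0,0.2,70],[0,0,0,0,0,0.25,70],[0,0,0,0,0,0.25,70],[0,0,0,0,0,0.15,70],[0,0,0,0,0,0.1,70]]
  ]
}}

```text
time: 21.07
tool_pos: [0.5596, -0.0271, 0.0333]
tcp_rot: [-2.503, -1.898, 0.004]
wrist_force: [-0.2, 0.6, -0.3]
width: 0.82
grip_force: 0.0
```

>>> {"op": "play_rows", "data": {
  "moves": [
    [[0,0,0,0,0,0.03,70],[0,0,0,0,0,0,25],[0,0,0,0,0,0,25],[0,0,0,0,0,0,25],[0,0,0,0,0,0,25]]
  ],
  "newtons": 50
}}

```text
time: 21.48
tool_pos: [0.5634, -0.0259, 0.0346]
tcp_rot: [2.497, 1.899, 0.005]
wrist_force: [0.8, 0.0, -0.9]
width: 0.387
grip_force: 50.1
```

>>> {"op": "play_rows", "data": {
  "moves": [
    [[0,0,0,0,0,0,25],[0,0,0,0,0,0,25],[0,0,0,0,0,0,25]]
  ]
}}

```text
time: 21.73
tool_pos: [0.5633, -0.0258, 0.0345]
tcp_rot: [2.497, 1.899, 0.004]
wrist_force: [-0.4, -1.6, 6.7]
width: 0.387
grip_force: 51.0
```

>>> {"op": "play_rows", "data": {
  "moves": [
    [[0,0,0,0,0,-0.2,25],[0,0,0,0,0,-0.3,25],[0,0,0,0,0,-0.3,25],[0,0,0,0,0,-0.2,25],[0,0,0,0,0,0,25]]
  ]
}}

```text
time: 22.15
tool_pos: [0.5653, -0.0257, 0.1383]
tcp_rot: [2.494, 1.897, 0.012]
wrist_force: [0.8, 0.3, -0.2]
width: 0.384
grip_force: 50.2
```

```bash
python3 -c "
from h import *
plan((636,-179,130,-2.4))"
```

```text
t 22.15 pos [565.3 -25.7 138.3] ya -15.5 lean -0.0 w 32.8mm grip 50.2 F [ 0.8  0.3 -0.2] q [-0.09  0.13  1.94 -0.    1.06  0.18]
(636, -179, 130, -2.4) N 6 row [0.004, 0.0, -0.076, -0.232, 0.161, 0.015]
```

>>> {"op": "play_rows", "data": {
  "moves": [
    [[0,0,-0.076,-0.232,0.161,0.015,25],[0,0,-0.076,-0.232,0.161,0.015,25],[0,0,-0.076,-0.232,0.161,0.015,25],[0,0,-0.076,-0.232,0.161,0.015,25],[0,0,-0.076,-0.232,0.161,0.015,25]]
  ]
}}

```text
time: 22.57
tool_pos: [0.6173, -0.1554, 0.1239]
tcp_rot: [2.307, 2.133, -0.002]
wrist_force: [0.5, 1.0, -1.4]
width: 0.388
grip_force: 50.2
```

>>> {"op": "play_rows", "data": {
  "moves": [
    [[0,0,-0.076,-0.232,0.161,0.015,25],[0,0,0,0,0,0,25],[0,0,0,0,0,0,25],[0,0,0,0,0,0,25],[0,0,0,0,0,0,25]]
  ]
}}

```text
time: 22.98
tool_pos: [0.6312, -0.178, 0.1231]
tcp_rot: [2.268, 2.174, -0.001]
wrist_force: [-0.1, 0.9, -0.4]
width: 0.385
grip_force: 50.2
```

```bash
python3 - <<'E'
from h import *
from workcell import vision
plan((636,-179,65,-2.4))
c=vision.read_camera("wrist"); blobs(c,.02,(.57,.7,-.25,-.1),zmax=.037,amin=30)
cv2.imwrite("pics/w6.png",c["image"][:,:,::-1])
E
```

```text
t 22.98 pos [ 631.2 -178.   123.1] ya -2.4 lean 0.0 w 32.9mm grip 50.2 F [-0.1  0.9 -0.4] q [-0.31  0.31  1.75 -0.    1.08 -0.27]
(636, -179, 65, -2.4) N 2 row [-0.0, 0.0, -0.0, -0.004, 0.024, 0.291]
px [226, 157, 69, 67, 870] c [ 635.8 -180.4] size [57.6 58.3] ang 86.5 zmax [0.0318 0.0333]
```

View pics/w6.png

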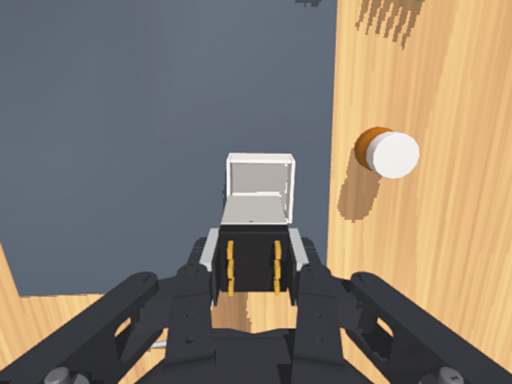

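The wrist view shows the square bin centred at about (260,187), with the held relay about 6 px to its left, which is the 5 mm shift still planned. I lower with that correction.

>>> {"op": "play_rows", "data": {
  "moves": [
    [[0,0,0,-0.01,0.023,0.29,25],[0,0,0,-0.01,0.023,0.25,25],[0,0,0,0,0,0,25],[0,0,0,0,0,0,25],[0,0,0,0,0,0,25]]
  ]
}}

```text
time: 23.45
tool_pos: [0.6372, -0.1809, 0.0712]
tcp_rot: [2.265, 2.173, 0.001]
wrist_force: [-1.0, 1.3, -0.3]
width: 0.391
grip_force: 50.1
```

```bash
python3 -c "
from h import *
plan((636,-180,39,-2.4),smax=.01)"
```

```text
t 23.45 pos [ 637.2 -180.9   71.2] ya -2.4 lean 0.1 w 33.4mm grip 50.1 F [-1.   1.3 -0.3] q [-0.31  0.37  1.77 -0.    0.99 -0.27]
(636, -180, 39, -2.4) N 4 row [0.001, 0.001, 0.0, 0.002, -0.003, 0.08]
```

>>> {"op": "play_rows", "data": {
  "moves": [
    [[0,0,0,0.002,-0.003,0.1,25],[0,0,0,0.002,-0.003,0.1,25],[0,0,0,0.002,-0.003,0.08,25],[0,0,0,0.002,-0.003,0.04,25],[0,0,0,0,0,0,25]]
  ]
}}

```text
time: 23.87
tool_pos: [0.6353, -0.1805, 0.0377]
tcp_rot: [2.267, 2.173, -0.001]
wrist_force: [0.5, -0.2, -0.9]
width: 0.387
grip_force: 50.4
```

>>> {"op": "play_rows", "data": {
  "moves": [
    [[0,0,0,0,0,0,25],[0,0,0,0,0,0,25],[0,0,0,0,0,0,25]]
  ]
}}

```text
time: 24.12
tool_pos: [0.6357, -0.1806, 0.038]
tcp_rot: [2.267, 2.172, 0.0]
wrist_force: [-0.7, -0.1, -0.1]
width: 0.386
grip_force: 50.4
```

The relay's bottom is about at the floor. I release and retreat.

>>> {"op": "play_rows", "data": {
  "moves": [
    [[0,0,0,0,0,0,50],[0,0,0,0,0,0,50],[0,0,0,0,0,0,50],[0,0,0,0,0,-0.05,50],[0,0,0,0,0,-0.3,50]]
  ]
}}

```text
time: 24.53
tool_pos: [0.6312, -0.1791, 0.0678]
tcp_rot: [-2.263, -2.169, 0.008]
wrist_force: [-1.0, 0.6, -1.0]
width: 0.587
grip_force: 0.0
```

>>> {"op": "play_rows", "data": {
  "moves": [
    [[0,0,0,0,0,-0.3,50],[0,0,0,0,0,-0.3,50],[0,0,0,0,0,-0.2,50],[0,0,0,0,0,0,50],[0,0,0,0,0,0,50]]
  ]
}}

```text
time: 24.95
tool_pos: [0.6371, -0.1809, 0.1559]
tcp_rot: [2.263, 2.169, 0.004]
wrist_force: [0.0, 0.8, -1.0]
width: 0.586
grip_force: 0.0
```

>>> {"op": "play_rows", "data": {
  "moves": [
    [[0,0,0,0,0,0,50],[0,0,0,0,0,0,50],[0,0,0,0,0,0,50]]
  ]
}}

```text
time: 25.2
tool_pos: [0.6343, -0.18, 0.151]
tcp_rot: [-2.267, -2.173, 0.002]
wrist_force: [0.0, -0.3, 0.5]
width: 0.591
grip_force: 0.0
```

```bash
python3 - <<'E'
from h import *
from workcell import vision
cur()
for n in ("scene","wrist"):
    c=vision.read_camera(n); print(n)
    blobs(c,.04,(.58,.7,-.24,-.12),zmax=.09,amin=10)
    if n=="scene":
        blobs(c,.04,(.55,.73,.14,.27),zmax=.065,amin=10)
        cv2.imwrite("pics/s7.png",cv2.resize(c["image"][100:280,150:390,::-1],None,fx=3,fy=3,interpolation=cv2.INTER_CUBIC))
E
```

```text
t 25.20 pos [ 634.3 -180.   151. ] ya -2.4 lean 0.0 w 50.5mm grip 0.0 F [ 0.  -0.3  0.5] q [-0.31  0.29  1.72 -0.    1.13 -0.27]
scene
px [189, 161, 18, 18, 212] c [ 637.2 -180.6] size [34.9 37.9] ang 88.1 zmax [0.0582 0.066 ]
px [330, 207, 14, 30, 220] c [630.7 207.2] size [79.6 20. ] ang 9.2 zmax [0.0528 0.0606]
wrist
px [236, 167, 40, 43, 1606] c [ 635.1 -182.1] size [34.7 34. ] ang 86.9 zmax [0.0594 0.0658]
```

View pics/s7.png

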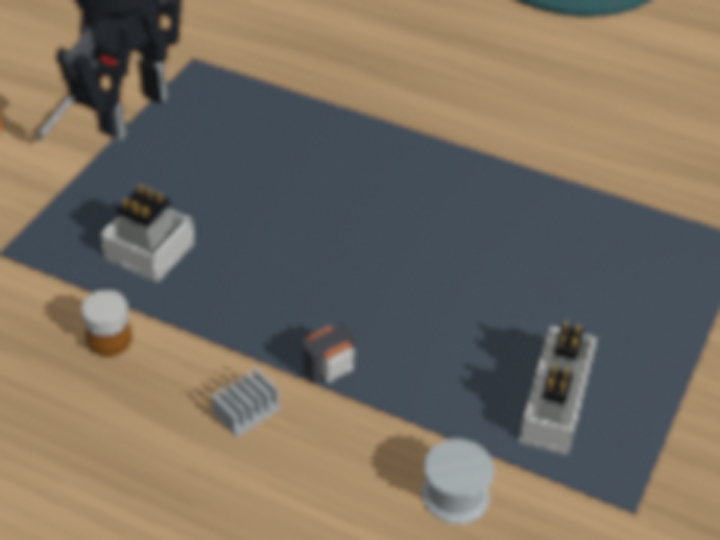

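The wide relay stands pins up in the square bin at crop (147,215), and both slims stand in the long bin at (568,345) and (558,385). The other things haven't moved and the arm is clear.

```bash
python3 -c "
from workcell import bot
print(bot.finish_job())"
```

```text
the job is handed in; nothing more can be done
None
```

The job is handed in at about 25 s of the 72 s allowed, verdict not shown: the wide relay was stood pins up on the mat and let go, then put in the square bin, both slim relays stand pins up in the long bin, and nothing else looked moved in the last picture.

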